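# Sterilise the hand corer

### The arm

A 7-joint arm with a two-finger parallel gripper is mounted at the origin on a cart in front of the work surface, level with it; the furniture and walls round the work are solid. World frame = base frame: x ahead of the robot, y to its left, z up, the work surface at z = 0. Lengths are in m, angles in rad, forces in N, time in s.
With the tool pointing down it reaches from about 0.4 to 0.875 m from the base axis. Payload 6.5 kg.
Tool frame: the origin (TCP) lies midway between the tips of the shut fingers; the grasp point (between the pads) lies 19 mm behind it; z points along the fingers, y is the line along which they close (so a half turn about z gives the same grasp; the last joint's range is limited). The gripper opens to 85 mm and grips with 20 to 120 N. Pads are 22 mm wide; open, the fingers measure 114 mm over their backs; the gripper's body (76 mm by 85 mm) begins 54 mm behind the grasp point. The pads swing forward as they close: fully open they stand 13 mm farther back than shut.
Start: joints at [-1.396, 0.536, -0.004, 1.538, 0.003, 1.067, -0.071], TCP at [0.155, 0.631, 0.231] pointing down, gripper open.
Joint ranges: [-2.7, 2.7], [-0.37, 2.16], [-1.27, 1.26], [0.24, 2.4], [-1.31, 4.45], [0.19, 1.91], [-2.76, 2.76]. Speed limits (rad/s): [2.39, 2.39, 3.14, 3.14, 3.14, 3.14, 3.14].

### API

Orientations are given as a unit quaternion [x, y, z, w].
In Python, from rig import status, get_image, workorder gives the robot as it stands.
- The arm moves only by the tool move_arm, never from a script. Its argument "series" is a list of rows, each a list of 3 entries, a list of its own where there are three numbers: the shift along the tool's x, y, z in mm, then the turn, a rotation vector about the tool's x, y, z in rad, then the opening, from 0 (shut) to 1 (fully open). A call has 1 to 10 rows; each row shifts and turns the commanded pose from where the row before left it, along the tool's axes as they then stand; what a row does not reach is not made up. A row lasts 1/12 s, in which the tool goes at most 41.7 mm and 7.16 degrees, less where a joint would pass 70% of its speed; a pose out of reach is approached as far as the arm can. A call is refused whole if a number of a shift passes 41.7 or a number of a turn 0.125, either way. A call with a gripper value outside its range is refused whole. The fingers move at their own pace and stop on an object; "squeeze" is the grip in N (left out, the last holds). Time passes only in rows, so rows that do not move let the fingers close. It gives the time, the measured TCP pose, the force, the opening and the grip force at its end, in the units of the state.
- status.sense(): the state, without advancing time (a new reading comes with each control period).
- get_image(name): name is "scene" or "top" or "wrist"; returns a dict with "img" (400x640x3 uint8, red, green, blue), "z_map" (400x640 float32, m along the optical axis (not along the pixel's ray), 0 where there is no reading), "fx", "fy", "cx", "cy" (pixels), "extrinsics" (4x4, takes a point from world to camera coordinates). Camera axes: x right, y up, looking along -z (the intrinsics and any distortion apply to the point x, -y, -z); pixel columns grow to the right and rows downward; lengths in m; the calibration is good to about 2 mm. A picture is of the moment at which its call begins.
- workorder.job_done(): hands the job in; it is judged then, once.
The state is a dict: "t": time; "joint_positions": joint angles; "qvel": joint speeds; "joint_torque": joint torques, N m; "tcp_pos": TCP position; "eef_rot": TCP orientation; "wrist_force": force on the tool from outside, world axes, zero at the start; "ft_torque": the same for the moment, N m; "grip_width": finger opening in m; "gripper_force": force on a finger pad.
Only numpy, scipy, OpenCV 4.12 (cv2) and the standard library are available. Lean on these libraries where they do the work, as an engineer would, in place of code of your own. Each camera call takes 0.05 s, during which the arm holds its last target. There are 200 camera calls.

### The job

Take the hand corer out of the open drying rack and stand it tube-down in the round well of the tool steriliser, right to the bottom, and let go of it. Then start the cycle: press the low flat start button of the control station fully down and let it come back up. Do not press start before the corer is in the well, leave the taller mushroom-shaped stop button unpressed, and leave the other things on the table where they are.

Things in the scene. Friction and masses are not known exactly. Their poses are not given: they have to be found in the camera images.
- rack: Open steel drying rack, fixed: two 100x100 mm plates on four rods, tops at 10 and 83 mm, a 27 mm hole through the middle of both; the corer stands in it. Rod nuts at the corners reach 87 mm. Origin: centre of its underside, z up; at yaw 0 its front faces the robot.
- steriliser: Tool steriliser, fixed: closed steel block 106x106x100 mm with one round well in the middle of its top, 40 mm in diameter and 86 mm deep, mouth widened to 52 mm by a chamfer. Origin: centre of its underside, z up.
- well_mouth (a point): Centre of the well's mouth, level with the block's top, 100 mm above the table.
- well_floor (a point): Centre of the well's floor, 14 mm above the table.
- corer: Hand corer, 160 g, 189 mm long: straight steel tube 23 mm in diameter with a 95 mm long, 22 mm thick round cross bar (T-grip) at its upper end. It starts upright, tube down. Its own y axis runs along the tube from bar to lower end (so points down when it stands), its x axis along the cross bar.
- corer_bar (a point): Middle of the cross bar, on the tube's axis, 11 mm under the corer's top; the place to grip, from above, across the bar.
- corer_tip (a point): Centre of the tube's lower end, 178 mm from corer_bar.
- station: Control station of the steriliser, fixed: steel box 60x140 mm, top at 40 mm, a round button at each end of its long (y) axis. Origin: centre of its underside, z up. The start button is at its +y end (36 mm from the middle), the stop button at its -y end (36 mm).
- start_top (a point): Middle of the start button's top: a low flat round grey cap 34 mm across, standing 10 mm above the box (50 mm above the table) when up. It moves with the button.
- start_button (a joint): Travel of the start button in m: 0 up, 0.006 fully down; its spring takes 2 N to start and 5 N fully down, and returns it.
- stop_top (a point): Middle of the stop button's top: a mushroom-shaped grey head 44 mm across, 25 mm above the box (65 mm above the table) when up.
- stop_button (a joint): Travel of the stop button in m: 0 up, 0.006 fully down; sprung.
- sample_cup: Lidded sample cup, 49 mm across and 49 mm high; bystander. Origin: centre of its underside.
- tally: Round hand tally counter, 54x50x20 mm; bystander, nothing to do with the start button. Origin: centre of its underside.
- wing_nut: Small wing nut, 17x43x20 mm; bystander. Origin: centre of its underside.

How it is judged:
On the way, in this order (a step that is already met when the one before it is completed fails the run):
1. the corer stands tube-down on the floor of the steriliser's well and is released (horizontal distance between corer_tip and well_floor below 0.02 m and z of corer_tip in the frame of steriliser below 0.025 m and z of corer_bar in the frame of steriliser between 0.16 and 0.3 m and contact force between corer and the arm below 0.3 N), for 0.2 s.
2. the start button is fully down (value of joint start_button above 0.005 m), for 0.04 s.
3. the start button is up again (value of joint start_button below 0.001 m), for 0.1 s.
At the end, for the whole second after the job is handed in: The released corer rests tube-down in the well: lower end within 20 mm of the well axis and under 25 mm above the table, cross bar on top. Both buttons are up (within 1 mm), and start was fully down (over 5 of 6 mm) after the corer was released there (all of step 1 and linear speed of corer below 0.02 m/s and value of joint each of start_button, stop_button below 0.001 m); the robot touches nothing.
It fails at once if the stop button is pressed (over 2 mm) (value of joint stop_button above 0.002 m).
It fails at once if the start button is pressed (over 3 mm) while the corer is not standing in the well (value of joint start_button above 0.003 m and not (horizontal distance between corer_tip and well_floor below 0.02 m and z of corer_tip in the frame of steriliser below 0.025 m and z of corer_bar in the frame of steriliser between 0.16 and 0.3 m)).
It fails at once if one of the bystanders (sample cup, tally counter, wing nut) is moved by more than 30 mm (distance of any of sample_cup, tally, wing_nut from where it was at the start of the episode above 0.03 m).
It also fails if it takes over 51 s, if anything falls off the work surface, if the arm or the gripper's body presses on something with over 40 N, if the wrist force passes 120 N, or if a joint passes its speed limit or range.

## Working session

There is one attempt and no reset: what is moved stays moved. The work goes in short steps, Python scripts to look and compute and a tool call to move; the robot and the scene stay as the last step left them, time stands still between calls to the robot, and variables do not carry over. Pictures are saved under pics/ and viewed, at most 10 in all, crops included, and the job is handed in when it is done.

Besides the shell and the picture viewer there is one more tool, called after "Emit:" as a command line: name --argument value ..., lists and objects as JSON in quotes. move_arm: Moves the arm, as the interface text tells. Its arguments: {"type":"object","properties":{"series":{"type":"array"},"squeeze":{"type":"number"}},"required":["series"]}

```bash
mkdir -p pics; ls
cat > h.py <<'E'
import numpy as np, cv2
from rig import status, get_image, workorder
def cloud(d):
    z=d["z_map"]; v,u=np.mgrid[0:z.shape[0],0:z.shape[1]]
    c=np.stack([(u-d["cx"])/d["fx"]*z,-(v-d["cy"])/d["fy"]*z,-z],-1)
    E=np.array(d["extrinsics"]); R,t=E[:3,:3],E[:3,3]
    p=(c-t)@R; p[z==0]=np.nan
    return p
def save(d,n): cv2.imwrite("pics/"+n+".png",d["img"][:,:,::-1])
E
python3 - <<'E'
from h import *
np.set_printoptions(precision=4,suppress=True)
s=status.sense()
print(s)
for n in ("scene","top"):
    d=get_image(n); save(d,n+"0"); np.savez(n+"0",p=cloud(d),img=d["img"])
    E=np.array(d["extrinsics"]); print(n,-E[:3,:3].T@E[:3,3],E[:3,:3],d["fx"],[k for k in d])
E
```

```text
pics
{'t': 0.0, 'joint_positions': array([-1.3962,  0.5372, -0.0044,  1.5389,  0.0026,  1.0673, -0.0712]), 'qvel': array([ 0.0015,  0.0024, -0.0006, -0.0011, -0.0026,  0.0006,  0.0022]), 'joint_torque': array([  0.    , -58.3427,   1.0486, -25.9093,   0.0123,   0.0097,
         0.    ]), 'tcp_pos': array([0.1549, 0.6306, 0.2304]), 'eef_rot': array([ 0.1201,  0.9928, -0.0009, -0.    ]), 'wrist_force': array([ 0.3212,  0.684 , -0.3094]), 'ft_torque': array([-0.0415,  0.0178,  0.0085]), 'gripper_force': 0.0, 'grip_width': 0.08545553695400845}
scene [-0.499  -0.6935  0.6862] [[ 0.5842 -0.8114 -0.0201]
 [ 0.3517  0.2308  0.9072]
 [-0.7315 -0.537   0.4202]] 516.7318835766453 ['img', 'z_map', 'fx', 'fy', 'cx', 'cy', 'extrinsics']
top [0.2001 0.0061 1.4146] [[-0.0141 -0.9999 -0.0045]
 [ 0.9779 -0.0147  0.2083]
 [-0.2084 -0.0015  0.978 ]] 488.392462513239 ['img', 'z_map', 'fx', 'fy', 'cx', 'cy', 'extrinsics']
```

View pics/scene0.png

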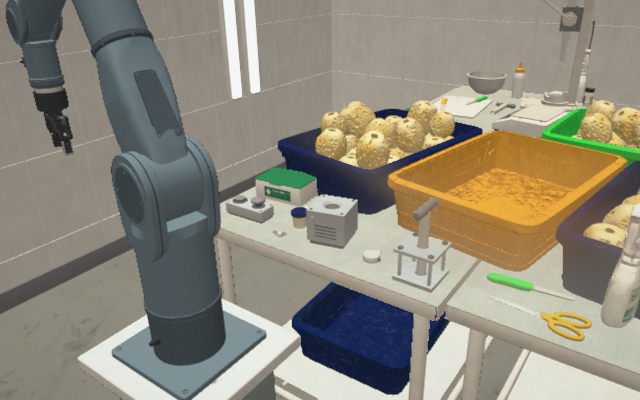

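View pics/top0.png

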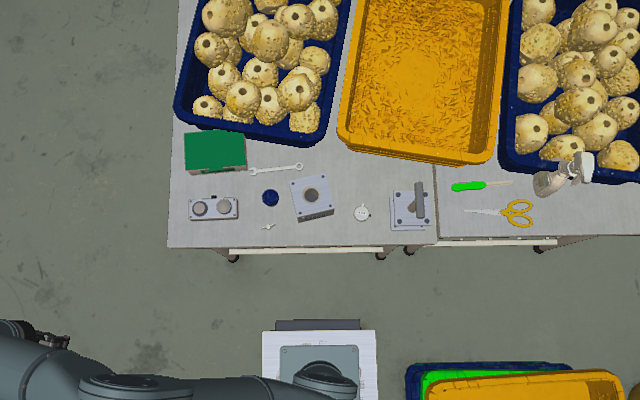

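The scene view shows the station at (250,207), the steriliser at (332,220) and the rack with the corer at (422,250). In the top view they are at (213,208), (311,197) and (410,210), and the bar is at about (419,198). Next I measure these from the depth map.

Run:
```python
from h import *
np.set_printoptions(precision=4,suppress=True)
for n in ("top0","scene0"):
    f=np.load(n+".npz"); p=f["p"]
    x,y,z=p[...,0],p[...,1],p[...,2]
    W=(x>.4)&(x<.95)&(y>-.4)&(y<.55)
    print(n,"table z",np.nanmedian(z[(x>.45)&(x<.6)&(y>-.05)&(y<.0)]))
    for name,lo,hi in (("bar",.165,.215),("ster top",.094,.106),("rack top",.078,.089),("mid40-47",.036,.0445),("46-54",.0465,.054),("60-70",.059,.070)):
        m=(W&(z>lo)&(z<hi)).astype(np.uint8)
        k,l,st,c=cv2.connectedComponentsWithStats(m)
        for i in range(1,k):
            if st[i,4]<25: continue
            q=p[l==i]; r=cv2.minAreaRect(q[:,:2].astype(np.float32)*1000)
            print(name,st[i,4],"px",c[i].round(),"mean",q.mean(0),"med z",np.median(q[:,2]),"rect",np.round(r[0],1),np.round(r[1],1),round(r[2],1))
```

```text
top0 table z 0.09502499800742348
bar 631 px [270.  43.] mean [0.9296 0.1228 0.1892] med z 0.18995559336109458 rect [926.3 124.1] [ 47.4 102.1] 0.0
bar 738 px [210.  49.] mean [0.9107 0.2863 0.1951] med z 0.19734041333296343 rect [916.6 289.4] [69.1 89.3] 6.6
bar 874 px [296.  93.] mean [0.774  0.0506 0.1966] med z 0.1990470033014039 rect [785.6  52.3] [99.3 99.4] 89.4
bar 936 px [243.  96.] mean [0.7687 0.1939 0.1938] med z 0.19602775022539437 rect [776.6 196.5] [89.1 97.4] 3.4
bar 313 px [419. 200.] mean [ 0.4787 -0.2637  0.1851] med z 0.18572348129316413 rect [ 480.4 -264.9] [94.3 22.3] 0.7
ster top 29 px [288.  55.] mean [0.9437 0.079  0.0977] med z 0.09708894443553978 rect [943.4  78.6] [12.3 27.3] 45.7
ster top 70 px [316.  56.] mean [ 0.9378 -0.0064  0.0963] med z 0.0959759771794553 rect [935.4  -3.6] [28.4 44.4] 0.3
ster top 198 px [260.  75.] mean [0.8782 0.1593 0.0997] med z 0.09925099452375843 rect [886.5 163.8] [61.8 86.7] 2.9
ster top 84 px [191.  89.] mean [0.8393 0.3609 0.1002] med z 0.10026549025594994 rect [841.1 360.5] [  6.5 141.1] 80.4
ster top 104 px [218.  85.] m
[... 7958 characters left out ...]
px [301. 180.] mean [0.6723 0.2431 0.0651] med z 0.06531793286376811 rect [682.9 175.3] [158.5 414.7] 2.7
60-70 76 px [437. 182.] mean [ 0.8881 -0.1219  0.0647] med z 0.06466697294683549 rect [ 889.1 -122.8] [  9.9 124.7] 77.1
60-70 65 px [258. 199.] mean [0.4931 0.259  0.0627] med z 0.06273887759324824 rect [496.6 262.7] [43.6 36.6] 55.4
60-70 62 px [405. 208.] mean [ 0.6685 -0.1246  0.0646] med z 0.06456845949681986 rect [ 668.2 -122.7] [71.2 11.1] 75.1
60-70 196 px [332. 224.] mean [ 0.4819 -0.0093  0.0643] med z 0.0644120333994925 rect [496.1 -17.8] [ 77.7 145.3] 56.0
60-70 260 px [465. 231.] mean [ 0.634  -0.3074  0.0646] med z 0.06466785339311051 rect [ 634.3 -302.3] [196.6  10.5] 79.8
```

The positions match the sizes given:

| Item | x, y (m) | Check |
|---|---|---|
| Bar | (0.480, -0.265) | runs along x |
| Steriliser | (0.518, 0.0145) | top at 0.10 |
| Start button | (0.495, 0.337) | top at 0.050 |
| Stop button | (0.497, 0.264) | top at about 0.064 |

I'll turn the tool so its y axis lies along world y. That makes tool x = -world x and tool z = down. Then I'll swing over.

Emit:
move_arm --series '[[[0, 0, 0], [0, 0, -0.12], 1], [[0, 0, 0], [0, 0, -0.12], 1], [[-31, -21, -5], [0, 0, 0], 1], [[-31, -21, -5], [0, 0, 0], 1], [[-31, -21, -5], [0, 0, 0], 1], [[-31, -21, -5], [0, 0, 0], 1], [[-31, -21, -5], [0, 0, 0], 1], [[-31, -21, -5], [0, 0, 0], 1], [[-31, -21, -5], [0, 0, 0], 1], [[-31, -21, -5], [0, 0, 0], 1]]'

```text
t: 0.93
tcp_pos: [0.404, 0.4616, 0.2712]
eef_rot: [0.0, 1.0, -0.0, -0.0]
wrist_force: [1.6, 1.2, -0.5]
grip_width: 0.0851
gripper_force: 0.0
```

Emit:
move_arm --series '[[[-8, -40, 0], [0, 0, 0], 1], [[-8, -40, 0], [0, 0, 0], 1], [[-8, -40, 0], [0, 0, 0], 1], [[-8, -40, 0], [0, 0, 0], 1], [[-8, -40, 0], [0, 0, 0], 1], [[-8, -40, 0], [0, 0, 0], 1], [[-8, -40, 0], [0, 0, 0], 1], [[-8, -40, 0], [0, 0, 0], 1], [[-8, -40, 0], [0, 0, 0], 1], [[0, -40, 0], [0, 0, 0], 1]]'

```text
t: 1.77
tcp_pos: [0.4752, 0.0609, 0.2713]
eef_rot: [0.001, 1.0, -0.0, 0.0]
wrist_force: [1.2, -0.3, -0.0]
grip_width: 0.0851
gripper_force: 0.0
```

Run:
```python
from h import *
s=status.sense(); print(s["joint_positions"].round(3),s["tcp_pos"])
d=get_image("wrist"); save(d,"w1"); p=cloud(d); np.savez("w1",p=p)
E=np.array(d["extrinsics"]); print(-E[:3,:3].T@E[:3,3])
```

```text
[-0.396  0.194  0.199  1.942 -0.045  1.009  1.394] [0.47522969 0.06085542 0.27130256]
[0.40560329 0.06086986 0.41391865]
```

View pics/w1.png

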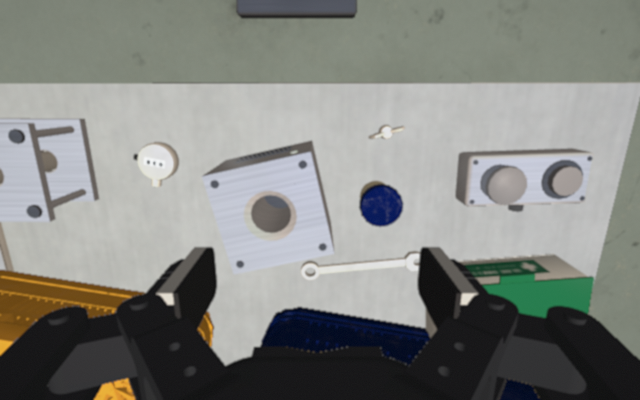

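The wrist view shows the well at (270,213), the stop button at (504,185), the start button at (563,180) and the rack at the left edge. I'll measure the well and buttons here, then go above the bar.

Run:
```python
from h import *
p=np.load("w1.npz")["p"]; x,y,z=p[...,0],p[...,1],p[...,2]
for n,lo,hi,a,b in (("ster",.096,.104,-.08,.1),("start",.046,.054,.3,.4),("stop",.057,.07,.22,.3),("box",.036,.043,.2,.4),("welldeep",-.01,.088,0,.04)):
    m=(z>lo)&(z<hi)&(y>a)&(y<b)&(x>.4)&(x<.6)
    if n=="welldeep": m&=np.hypot(x-.518,y-.0145)<.045
    q=p[m]
    if len(q): print(n,len(q),cv2.minAreaRect(q[:,:2].astype(np.float32)*1000),q.mean(0),np.median(q[:,2]))
g=cv2.imread("pics/w1.png",0)
c=cv2.HoughCircles(cv2.medianBlur(g,3),cv2.HOUGH_GRADIENT,1,40,param1=100,param2=25,minRadius=14,maxRadius=35)
print(c)
```

```text
ster 9770 ((517.7149047851562, 14.22812271118164), (106.70728302001953, 106.43318939208984), 12.781096458435059) [0.51484233 0.01425766 0.10005092] 0.10013015975133954
start 751 ((495.0357666015625, 336.1695556640625), (33.305381774902344, 33.47650909423828), 38.08733367919922) [0.49446133 0.33488804 0.04973029] 0.04981002025279388
stop 1237 ((497.07647705078125, 263.626708984375), (41.8958740234375, 41.842952728271484), 32.03069305419922) [0.49585822 0.26168489 0.06323069] 0.06352654464228545
box 4068 ((495.88983154296875, 299.65802001953125), (59.81510925292969, 139.77891540527344), 1.8046104907989502) [0.49211834 0.29730711 0.03988479] 0.03994316210470132
welldeep 784 ((530.607666015625, 15.890727996826172), (32.18764877319336, 15.700756072998047), 82.85551452636719) [0.53397196 0.01291799 0.04586   ] 0.04665336149527172
[[[380.5 204.5  20.8]
  [270.5 213.5  18.8]
  [158.5 161.5  19.9]
  [505.5 184.5  21. ]
  [564.5 182.5  22.7]]]
```

Emit:
move_arm --series '[[[0, -36, 0], [0, 0, 0], 1], [[0, -36, 0], [0, 0, 0], 1], [[-1, -36, 0], [0, 0, 0], 1], [[-1, -36, 0], [0, 0, 0], 1], [[-1, -36, 0], [0, 0, 0], 1], [[-1, -36, 0], [0, 0, 0], 1], [[-1, -36, 0], [0, 0, 0], 1], [[0, -36, 0], [0, 0, 0], 1], [[0, -38, 0], [0, 0, 0], 1], [[0, 0, 0], [0, 0, 0], 1]]'

```text
t: 2.65
tcp_pos: [0.4772, -0.2712, 0.2715]
eef_rot: [0.005, 1.0, -0.003, -0.0]
wrist_force: [-1.7, 0.4, 0.5]
grip_width: 0.0853
gripper_force: 0.0
```

Run:
```python
from h import *
s=status.sense(); print(s["joint_positions"].round(3),s["tcp_pos"])
d=get_image("wrist"); save(d,"w2"); p=cloud(d); x,y,z=p[...,0],p[...,1],p[...,2]
for n,lo,hi in (("bar",.165,.2),("rack",.079,.089)):
    m=((z>lo)&(z<hi)&(abs(x-.48)<.07)&(abs(y+.265)<.06)).astype(np.uint8)
    k,l,st,c=cv2.connectedComponentsWithStats(m); i=1+np.argmax(st[1:,4]); q=p[l==i]
    print(n,len(q),cv2.minAreaRect(q[:,:2].astype(np.float32)*1000),q.mean(0),np.percentile(q[:,2],[50,98]))
```

```text
[ 0.109  0.332  0.407  1.787 -0.144  1.05   2.129] [ 0.47722664 -0.27119624  0.27148031]
bar 3881 ((478.8134765625, -266.18768310546875), (22.65972137451172, 94.3958740234375), 89.2989501953125) [ 0.47538761 -0.26669514  0.18675255] [0.18752453 0.18987834]
rack 7310 ((479.4837341308594, -266.39556884765625), (100.19020080566406, 100.52904510498047), 89.92706298828125) [ 0.47460049 -0.26679105  0.08346406] [0.08323716 0.08754348]
```

View pics/w2.png

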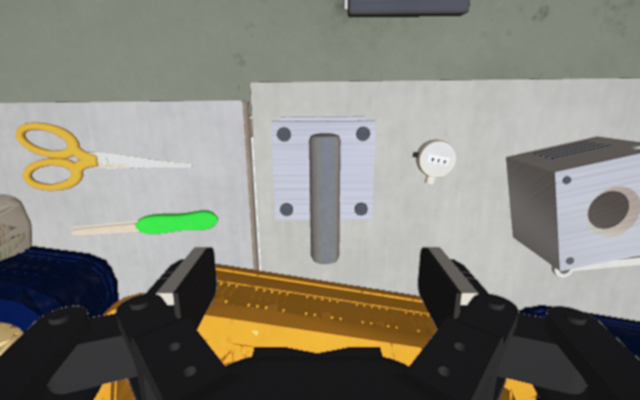

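The bar at pixel (325,198) gives a centre of (0.479, -0.266) and a top at 0.189, which agrees with the rack centre. I'll start down and check how the arm settles.

Emit:
move_arm --series '[[[0, 0, 10], [0, 0, 0], 1], [[0, 0, 10], [0, 0, 0], 1], [[0, 0, 10], [0, 0, 0], 1], [[0, 0, 10], [0, 0, 0], 1], [[0, 0, 0], [0, 0, 0], 1], [[0, 0, 0], [0, 0, 0], 1]]'

```text
t: 3.2
tcp_pos: [0.4789, -0.2621, 0.2304]
eef_rot: [-0.0, 1.0, 0.0, -0.001]
wrist_force: [0.0, -0.7, 0.6]
grip_width: 0.0855
gripper_force: 0.0
```

Emit:
move_arm --series '[[[0, -4, 13], [0, 0, 0], 1], [[0, 0, 14], [0, 0, 0], 1], [[0, 0, 14], [0, 0, 0], 1], [[0, 0, 14], [0, 0, 0], 1], [[0, 0, 12], [0, 0, 0], 1], [[0, 0, 6], [0, 0, 0], 1], [[0, 0, 0], [0, 0, 0], 1], [[0, 0, 0], [0, 0, 0], 1]]'

```text
t: 3.87
tcp_pos: [0.4795, -0.2671, 0.1586]
eef_rot: [0.0, 1.0, -0.0, 0.0]
wrist_force: [-0.2, -0.2, 0.4]
grip_width: 0.0854
gripper_force: 0.0
```

Emit:
move_arm --series '[[[0, 0, 0], [0, 0, 0], 0.2], [[0, 0, 0], [0, 0, 0], 0.1], [[0, 0, 0], [0, 0, 0], 0], [[0, 0, 0], [0, 0, 0], 0], [[0, 0, 0], [0, 0, 0], 0], [[0, 0, 0], [0, 0, 0], 0], [[0, 0, 0], [0, 0, 0], 0], [[0, 0, 0], [0, 0, 0], 0], [[0, 0, 0], [0, 0, 0], 0], [[0, 0, 0], [0, 0, 0], 0]]' --squeeze 60

```text
t: 4.7
tcp_pos: [0.4797, -0.2668, 0.1587]
eef_rot: [0.0, 1.0, 0.0, 0.0]
wrist_force: [-0.6, 1.5, 5.4]
grip_width: 0.021
gripper_force: 58.5
```

Gripped at 21 mm. Now I lift straight up.

Emit:
move_arm --series '[[[0, 0, -6], [0, 0, 0], 0], [[0, 0, -13], [0, 0, 0], 0], [[0, 0, -13], [0, 0, 0], 0], [[0, 0, -15], [0, 0, 0], 0], [[0, 0, -15], [0, 0, 0], 0], [[0, 0, -15], [0, 0, 0], 0], [[0, 0, -15], [0, 0, 0], 0], [[0, 0, -15], [0, 0, 0], 0], [[0, 0, -15], [0, 0, 0], 0], [[0, 0, -10], [0, 0, 0], 0]]'

```text
t: 5.53
tcp_pos: [0.4793, -0.2674, 0.2916]
eef_rot: [0.001, 1.0, -0.0, 0.0]
wrist_force: [0.9, -0.4, -1.3]
grip_width: 0.021
gripper_force: 58.8
```

Run:
```python
from h import *
s=status.sense(); print(s["joint_positions"].round(3),s["tcp_pos"],s["grip_width"],s["gripper_force"],s["wrist_force"])
d=get_image("scene"); save(d,"s2c"); p=cloud(d); x,y,z=p[...,0],p[...,1],p[...,2]
# tube slices of the hanging corer
for h in np.arange(.14,.28,.02):
    q=p[(abs(z-h)<.008)&(abs(x-.475)<.04)&(abs(y+.27)<.04)]
    print(round(h,3),len(q),q.mean(0) if len(q) else "")
cv2.imwrite("pics/s2c.png",cv2.resize(d["img"][120:320,300:560,::-1],None,fx=2.5,fy=2.5))
```

```text
[ 0.102  0.312  0.408  1.762 -0.137  1.095  2.125] [ 0.47927169 -0.26739981  0.2916343 ] 0.020981869857775805 58.79861416295171 [ 0.88580661 -0.41874735 -1.28194896]
0.14 65 [ 0.4718921  -0.27219774  0.14044993]
0.16 63 [ 0.47165771 -0.27235654  0.15989462]
0.18 72 [ 0.471553   -0.27209084  0.18001353]
0.2 68 [ 0.47169953 -0.27215195  0.19988212]
0.22 70 [ 0.47169823 -0.27156753  0.21959722]
0.24 72 [ 0.47184524 -0.27191182  0.24018946]
0.26 70 [ 0.47107749 -0.27182687  0.25974235]
0.28 78 [ 0.47148037 -0.27204288  0.2803318 ]
```

View pics/s2c.png

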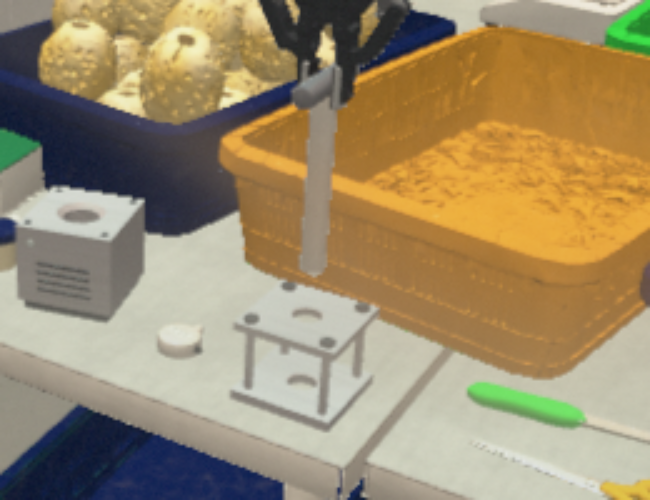

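The crop shows the corer hanging straight at (315,170), clear of the rack, with its lower end at (313,272), about 0.13 m up. I'll carry it to above the well.

Emit:
move_arm --series '[[[0, 12, 0], [0, 0, 0], 0], [[-4, 30, 0], [0, 0, 0], 0], [[-6, 36, 0], [0, 0, 0], 0], [[-6, 38, 0], [0, 0, 0], 0], [[-6, 38, 0], [0, 0, 0], 0], [[-6, 38, 0], [0, 0, 0], 0], [[-5, 36, 0], [0, 0, 0], 0], [[-4, 30, 0], [0, 0, 0], 0], [[-2, 18, 0], [0, 0, 0], 0], [[0, 6, 0], [0, 0, 0], 0]]'

```text
t: 6.42
tcp_pos: [0.5176, 0.0201, 0.2889]
eef_rot: [-0.003, 1.0, 0.001, -0.001]
wrist_force: [0.1, 0.0, -0.9]
grip_width: 0.0206
gripper_force: 58.8
```

Emit:
move_arm --series '[[[0, 0, 0], [0, 0, 0], 0], [[0, 0, 0], [0, 0, 0], 0], [[0, 0, 0], [0, 0, 0], 0]]'

```text
t: 6.67
tcp_pos: [0.5181, 0.013, 0.2899]
eef_rot: [0.002, 1.0, -0.0, -0.0]
wrist_force: [-0.8, -0.6, -1.2]
grip_width: 0.0208
gripper_force: 58.8
```

Run:
```python
from h import *
s=status.sense(); print(s["joint_positions"].round(3),s["tcp_pos"],s["grip_width"],s["wrist_force"])
d=get_image("scene"); p=cloud(d); x,y,z=p[...,0],p[...,1],p[...,2]
for h in (.14,.16,.2,.24,.27):
    q=p[(abs(z-h)<.008)&(abs(x-.512)<.03)&(abs(y-.01)<.03)]
    print(h,len(q),q.mean(0) if len(q) else "")
```

```text
[-0.328  0.248  0.258  1.83  -0.07   1.073  1.524] [0.51806208 0.01301218 0.28994192] 0.0208221114693722 [-0.75915299 -0.61237162 -1.18932313]
0.14 52 [0.5115338  0.00621803 0.13977683]
0.16 51 [0.51094265 0.00581151 0.16021571]
0.2 56 [0.5118704  0.00565053 0.19993274]
0.24 54 [0.51051588 0.0079287  0.24017928]
0.27 57 [0.51059905 0.007646   0.26974333]
```

The tube is vertical and within 3 mm of the well's axis. Lowering.

Emit:
move_arm --series '[[[0, 1, 8], [0, 0, 0], 0], [[0, 0, 13], [0, 0, 0], 0], [[0, 0, 14], [0, 0, 0], 0], [[0, 0, 14], [0, 0, 0], 0], [[0, 0, 14], [0, 0, 0], 0], [[0, 0, 14], [0, 0, 0], 0], [[0, 0, 14], [0, 0, 0], 0], [[0, 0, 12], [0, 0, 0], 0], [[0, 0, 8], [0, 0, 0], 0], [[0, 0, 0], [0, 0, 0], 0]]'

```text
t: 7.55
tcp_pos: [0.5172, 0.0152, 0.1774]
eef_rot: [0.001, 1.0, -0.0, -0.002]
wrist_force: [-1.0, 0.2, -1.0]
grip_width: 0.0208
gripper_force: 58.8
```

Emit:
move_arm --series '[[[0, 0, 2], [0, 0, 0], 0], [[0, 0, 2], [0, 0, 0], 0], [[0, 0, 1], [0, 0, 0], 0], [[0, 0, 0], [0, 0, 0], 0], [[0, 0, 0], [0, 0, 0], 0]]'

```text
t: 7.97
tcp_pos: [0.5188, 0.016, 0.1746]
eef_rot: [0.0, 1.0, 0.0, 0.0]
wrist_force: [0.2, 0.4, -1.7]
grip_width: 0.0208
gripper_force: 58.8
```

Emit:
move_arm --series '[[[0, 0, 1], [0, 0, 0], 0], [[0, 0, 1], [0, 0, 0], 0], [[0, 0, 0.5], [0, 0, 0], 0], [[0, 0, 0], [0, 0, 0], 0], [[0, 0, 0], [0, 0, 0], 0]]'

```text
t: 8.38
tcp_pos: [0.5195, 0.016, 0.1728]
eef_rot: [0.0, 1.0, 0.0, 0.001]
wrist_force: [0.8, -0.9, 5.6]
grip_width: 0.0215
gripper_force: 59.9
```

The tube has reached the floor: 5.6 N upward at the expected TCP height of 0.1727 m. I'll open the gripper.

Emit:
move_arm --series '[[[0, 0, 0], [0, 0, 0], 0.5], [[0, 0, 0], [0, 0, 0], 0.8], [[0, 0, 0], [0, 0, 0], 1], [[0, 0, 0], [0, 0, 0], 1], [[0, 0, 0], [0, 0, 0], 1], [[0, 0, 0], [0, 0, 0], 1], [[0, 0, 0], [0, 0, 0], 1], [[0, 0, 0], [0, 0, 0], 1]]'

```text
t: 9.05
tcp_pos: [0.5185, 0.0159, 0.1717]
eef_rot: [0.0, 1.0, -0.0, -0.0]
wrist_force: [-0.1, -0.4, -0.0]
grip_width: 0.085
gripper_force: 0.0
```

Emit:
move_arm --series '[[[0, 0, -10], [0, 0, 0], 1], [[0, 0, -15], [0, 0, 0], 1], [[0, 0, -20], [0, 0, 0], 1], [[0, 0, -20], [0, 0, 0], 1], [[0, 0, -20], [0, 0, 0], 1], [[0, 0, -15], [0, 0, 0], 1], [[0, 0, -5], [0, 0, 0], 1], [[0, 0, 0], [0, 0, 0], 1]]'

```text
t: 9.72
tcp_pos: [0.5194, 0.016, 0.2785]
eef_rot: [0.0, 1.0, 0.0, 0.002]
wrist_force: [1.3, -0.2, 0.6]
grip_width: 0.0854
gripper_force: 0.0
```

Run:
```python
from h import *
s=status.sense(); print(s["joint_positions"].round(3),s["tcp_pos"],s["grip_width"],s["wrist_force"])
d=get_image("scene"); p=cloud(d); x,y,z=p[...,0],p[...,1],p[...,2]
q=p[(z>.17)&(z<.215)&(abs(x-.515)<.06)&(abs(y-.01)<.03)]
print(len(q),cv2.minAreaRect(q[:,:2].astype(np.float32)*1000),np.percentile(q[:,2],[2,98]))
for h in (.12,.14,.16):
    q=p[(abs(z-h)<.008)&(abs(x-.512)<.03)&(abs(y-.01)<.03)]; print(h,len(q),q.mean(0))
cv2.imwrite("pics/s3c.png",cv2.resize(d["img"][100:280,200:440,::-1],None,fx=2.5,fy=2.5))
```

```text
[-0.33   0.261  0.256  1.844 -0.076  1.044  1.526] [0.51940786 0.01598024 0.27845588] 0.08535555181946886 [ 1.29377709 -0.24792344  0.64590546]
268 ((521.1912841796875, 12.253471374511719), (23.86970329284668, 103.69091796875), 89.2050552368164) [0.17251553 0.2030089 ]
0.12 52 [0.51400008 0.01125598 0.12055542]
0.14 52 [0.51329518 0.01149455 0.14030765]
0.16 49 [0.5134497  0.01055173 0.15975955]
```

View pics/s3c.png

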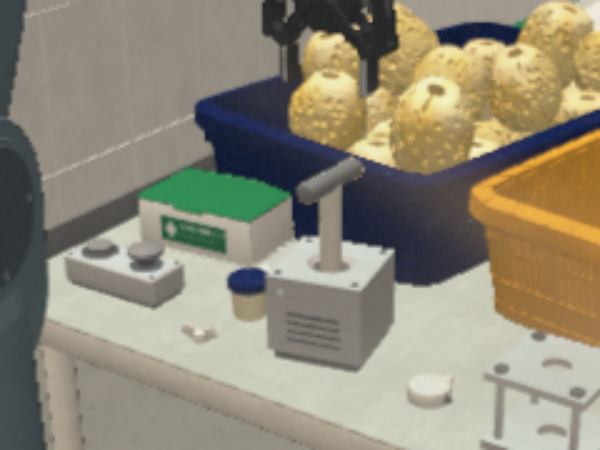

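The crop shows the corer upright in the well, with its bar at (330,180). The depth data puts its top at 0.203 m, so it rests on the floor. The bystanders look undisturbed. Next I go above start with the fingers shut.

Emit:
move_arm --series '[[[0, 20, 0], [0, 0, 0], 1], [[3, 36, 0], [0, 0, 0], 0], [[3, 38, 0], [0, 0, 0], 0], [[3, 38, 0], [0, 0, 0], 0], [[3, 38, 0], [0, 0, 0], 0], [[3, 38, 0], [0, 0, 0], 0], [[3, 38, 0], [0, 0, 0], 0], [[3, 36, 0], [0, 0, 0], 0], [[3, 28, 0], [0, 0, 0], 0], [[0, 12, 0], [0, 0, 0], 0]]' --squeeze 20

```text
t: 10.6
tcp_pos: [0.492, 0.3429, 0.275]
eef_rot: [-0.003, 1.0, 0.0, -0.002]
wrist_force: [-0.6, 0.7, 0.0]
grip_width: 0.0001
gripper_force: 0.0
```

Emit:
move_arm --series '[[[0, 0, 25], [0, 0, 0], 0], [[0, 0, 35], [0, 0, 0], 0], [[0, 0, 35], [0, 0, 0], 0], [[0, 0, 35], [0, 0, 0], 0], [[0, 0, 35], [0, 0, 0], 0], [[0, 0, 25], [0, 0, 0], 0], [[0, 0, 10], [0, 0, 0], 0], [[0, 0, 0], [0, 0, 0], 0], [[0, 0, 0], [0, 0, 0], 0]]'

```text
t: 11.35
tcp_pos: [0.4952, 0.3375, 0.0771]
eef_rot: [0.001, 1.0, -0.0, -0.0]
wrist_force: [-0.1, 0.2, 1.5]
grip_width: -0.0001
gripper_force: 0.0
```

Emit:
move_arm --series '[[[0, 1, 12], [0, 0, 0], 0], [[0, 0, 10], [0, 0, 0], 0], [[0, 0, 3], [0, 0, 0], 0], [[0, 0, 3], [0, 0, 0], 0], [[0, 0, 3], [0, 0, 0], 0], [[0, 0, 1.5], [0, 0, 0], 0], [[0, 0, 0], [0, 0, 0], 0], [[0, 0, 0], [0, 0, 0], 0]]'

```text
t: 12.02
tcp_pos: [0.4945, 0.3389, 0.0445]
eef_rot: [0.0, 1.0, -0.0, -0.0]
wrist_force: [-2.9, -2.1, 5.1]
grip_width: 0.0002
gripper_force: 2.3
```

Emit:
move_arm --series '[[[0, 0, 1.5], [0, 0, 0], 0], [[0, 0, 0.5], [0, 0, 0], 0], [[0, 0, 0], [0, 0, 0], 0], [[0, 0, 0], [0, 0, 0], 0]]'

```text
t: 12.35
tcp_pos: [0.4947, 0.339, 0.044]
eef_rot: [0.0, 1.0, 0.0, -0.0]
wrist_force: [-6.5, -4.0, 17.5]
grip_width: -0.0001
gripper_force: 9.0
```

The button is on its stop: 17.5 N at z = 0.044 m. I'll back off upward.

Emit:
move_arm --series '[[[0, 0, -4], [0, 0, 0], 0], [[0, 0, -6], [0, 0, 0], 0], [[0, 0, -15], [0, 0, 0], 0], [[0, 0, -25], [0, 0, 0], 0], [[0, 0, -25], [0, 0, 0], 0], [[0, 0, -25], [0, 0, 0], 0], [[0, 0, -25], [0, 0, 0], 0], [[0, 0, -10], [0, 0, 0], 0], [[0, 0, 0], [0, 0, 0], 0], [[0, 0, 0], [0, 0, 0], 0]]'

```text
t: 13.18
tcp_pos: [0.495, 0.339, 0.1771]
eef_rot: [0.0, 1.0, 0.0, 0.0]
wrist_force: [0.4, -0.0, -0.9]
grip_width: -0.0001
gripper_force: 0.0
```

Run:
```python
from h import *
s=status.sense(); print(s["tcp_pos"],s["wrist_force"])
d=get_image("scene"); p=cloud(d); x,y,z=p[...,0],p[...,1],p[...,2]
for n,a,b in (("start",.495,.336),("stop",.497,.264)):
    q=z[np.hypot(x-a,y-b)<.01]; print(n,len(q),np.median(q))
q=p[(z>.17)&(z<.215)&(abs(x-.515)<.06)&(abs(y-.01)<.03)]
print(len(q),q.mean(0),np.percentile(q[:,2],[2,98]))
```

```text
[0.4949698  0.33900787 0.1770826 ] [ 0.43913315 -0.02710745 -0.85601867]
start 62 0.19602726756664424
stop 22 0.0627603749534701
269 [0.51123409 0.00975175 0.19284495] [0.17237984 0.20289075]
```

Run:
```python
from h import *
for n in ("scene","top"):
    p=cloud(get_image(n)); x,y,z=p[...,0],p[...,1],p[...,2]
    q=z[(np.hypot(x-.495,y-.336)<.013)&(z<.08)]; print(n,len(q),np.median(q) if len(q) else "")
print(workorder.job_done())
```

```text
scene 24 0.04893238305782774
top 45 0.048402328221684984
the job is handed in; nothing more can be done
None
```

The corer stands tube-down on the well floor and is released. Start was pressed to its stop and released; I measured its cap at 48–49 mm against the nominal 50 mm. The stop button and bystanders were not touched, and I handed the job in after about 13 s with no verdict returned.

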